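# Seat the gel comb in its drying stand by feel

## Robot

A 6-joint arm with a two-finger parallel gripper is mounted at the origin on a cart in front of the work surface, level with it; the furniture and walls round the work are solid. World frame = base frame: x ahead of the robot, y to its left, z up, the work surface at z = 0. Lengths are in m, angles in rad, forces in N, time in s.
With the tool pointing down it reaches from about 0.35 to 0.775 m from the base axis. Payload 5.5 kg.
Tool frame: the origin (TCP) lies between the finger pads; the fingertips stand 11 mm ahead of it and the grasp point (between the pads) lies 8 mm behind it (tips_ahead is the distance from the TCP to the fingertips, in m); z points along the fingers, y is the line along which they close (so a half turn about z gives the same grasp; the last joint's range is limited). The gripper opens to 85 mm and grips with 20 to 120 N. Pads are 22 mm wide; open, the fingers measure 114 mm over their backs; the gripper's body (76 mm by 85 mm) begins 54 mm behind the grasp point. The pads swing forward as they close: fully open they stand 13 mm farther back than shut.
Start: joints at [1.192, 0.313, 0.046, 1.304, 0, 1.431], TCP at [0.136, 0.559, 0.242] pointing down, gripper open.
Joint ranges: [-2.76, 2.76], [-0.86, 1.69], [-1.03, 1.26], [-2.2, 2.34], [-1.47, 1.5], [-3.14, 3.14]. Speed limits (rad/s): [2.57, 2.57, 3.14, 3.14, 3.14, 3.14].

## Interface

Orientations are given as a unit quaternion [w, x, y, z].
In Python, from workcell import * gives the robot as it stands. The module is installed in compiled form; this text tells all that it offers.
- The arm moves only by the tool jog_arm, never from a script. Its argument "moves" is a list of rows, each an object with "fingers": the closure, from 0 (fully open) to 1 (shut); "slide": the shift along the tool's x, y, z in mm, a list of three; "angular": the turn, a rotation vector about the tool's x, y, z in degrees, a list of three. A call has 1 to 10 rows; each row is the pose to reach, as a shift and turn from the pose commanded when the call began, along the tool's axes at that moment; what a row does not reach only later rows make up. A row lasts 1/12 s, in which the tool goes at most 41.7 mm and 7.16 degrees, less where a joint would pass 70% of its speed; a pose out of reach is approached as far as the arm can. A call with a gripper value outside its range is refused whole. The fingers move at their own pace and stop on an object; "squeeze" is the grip in N (left out, the last holds). Time passes only in rows, so rows that repeat a pose let the fingers close. It gives the time, the measured TCP pose, the force, the opening and the grip force at its end, in the units of the state.
- get_state(): the state, without advancing time (a new reading comes with each control period).
- read_camera(name): name is "side" or "top"; returns a dict with "color" (384x512x3 uint8, red, green, blue), "fovy" (degrees; the focal length in pixels is half the picture's height over the tangent of half this angle, whatever the lens; pixels are square), "cx", "cy" (the principal point, pixels), "world_from_camera" (4x4, takes a point from camera to world coordinates). Camera axes: x right, y down, z forward; pixel columns grow to the right and rows downward; lengths in m; the calibration is good to about 2 mm. A picture is of the moment at which its call begins. There is no depth.
- hand_in(): hands the job in; it is judged then, once.
Trained networks look in a picture, given as the dict that the camera call returned (one of the last four; its "shot" number tells which), for a name from the list of things; names that differ only in an ending like _2 or _b are one class to them, and where a whole thing is asked for, a point or a joint stands for the part that bears it (a point fixed in the world has none). Each returns a list of dicts, best first, with "p" (0 to 1); they miss things now and then, are a little off and sometimes report something else, mostly with a low value. They report only what shows in the picture. A call takes as long as a camera call.
- look_for(target, picture): "point" ([column, row] in pixels, amid what is visible of it).
- tip_of(target, picture): "point" ([column, row] in pixels: a listed point, or the origin of a listed thing).
The state is a dict: "clock": time; "joint_pos": joint angles; "qvel": joint speeds; "tau": joint torques, N m; "tcp_pos": TCP position; "orientation": TCP orientation; "wrist_force": force on the tool from outside, world axes, zero at the start; "ft_torque": the same for the moment, N m; "finger_gap": finger opening in m; "grip_force": force on a finger pad.
Only numpy, scipy, OpenCV 4.12 (cv2) and the standard library are available. Lean on these libraries where they do the work, as an engineer would, in place of code of your own. Each camera call takes 0.05 s, during which the arm holds its last target. There are 200 camera calls.

## Task

Lift the white gel comb out of the rinse trough on the trolley and put it in the aluminium drying stand, teeth down, so that all five teeth go into their own slots in the grey block and the shoulders of the comb sit flush on it; then let go. The block may sit up to 8 mm to either side of the middle of the stand, so feel for the slots by sliding the teeth along it under light pressure, and never press the comb on the stand harder than about 20 N. Leave the vial, the beaker and the roll of tape where they are.

Things in the scene. Friction and masses are not known exactly. Their poses are not given: they have to be found in the camera images.
- comb_grip (a point): Centre of the grip tab on top of the white plastic gel comb (60 g), 50 mm above the tooth tips. z up, away from the teeth; y along the row of teeth; x across the comb. The tab is 8 mm thick (x), 40 mm long (y), 26 mm high (37 to 63 mm above the tips); take it from above with the fingers closing along x. The comb is the same after half a turn.
- comb_tips (a point): Middle of the row of tooth tips of the comb, axes as comb_grip. Five teeth, each 8 mm wide (y), 6 mm thick (x), 18 mm long, at 18 mm pitch, the middle one under the tab's centre.
- comb: The gel comb; origin and axes as comb_tips. Between teeth and tab is its spine: 8 mm thick, 100 mm long, 20 mm high (18 to 38 mm above the tips); the underside of the spine is the shoulders.
- trough: White rinse trough, fixed, in which the comb stands upright on its teeth at the start, tips 5 mm above the trolley top: 40 x 118 mm foot and two long walls 10 mm apart, tops 28 mm above the trolley top. Origin at the centre of its underside, y along the walls (and the comb), z up.
- dock: Aluminium drying stand, fixed, 64 x 150 mm, rails 18 mm high; origin at the centre of its underside, y along its length, z up. It carries a grey block 40 mm (x) by 116 mm (y), centred across the stand (x) and square to it. Along y the block sits up to 8 mm either way from the stand's middle: this is NOT measured. It slides along y only if pushed with over 14 N.
- dock_top (a point): Point over the middle of the stand, 36 mm above its underside, level with the top of the unpressed block; axes as dock. The block has five slots through it in a row along y, pitch 18 mm, the middle slot at the block's centre, each 10 mm (x) by 9.6 mm (y). Comb seated: shoulders on the block, tips 18 mm above the trolley top.
- dock_mid (a point): Point inside the stand, 20 mm above its underside, axes as dock. The block above it is sprung: it begins to sink at 2 N, gives 1 mm for each further newton and stops hard after 8 mm (10 N). Once the teeth are over the slots the block springs up over them and the upward push on the comb vanishes.
- vial: Bystander: small clear glass vial with a pale screw cap, 27 mm across, 60 mm tall, standing on the trolley to the right of the work; origin at the centre of its underside.
- beaker: Bystander: small glass beaker, 44 mm across, 50 mm tall, at the far right of the trolley; origin at the centre of its underside.
- tape: Bystander: roll of tape lying flat, 57 mm across, 19 mm high, at the near right of the trolley; origin at the centre of its underside. Near it, off the trolley, rises the tall corner post of the fume hood (x 0.30 to 0.38, y 0.27 to 0.31 m from the robot base); the hood's closed wall runs from it toward -y. Keep the arm and gripper clear of both.

How it is judged:
By the outcome, as a careful person would: the job done as asked, in the order asked, and still so for the second after the job is handed in, with the robot touching nothing.
It also fails if it takes over 58 s, if anything falls off the work surface, if the arm or the gripper's body presses on something with over 40 N, if the wrist force passes 120 N, or if a joint passes its speed limit or range.

## Working session

There is one attempt and no reset: what is moved stays moved. The work goes in short steps, Python scripts to look and compute and a tool call to move; the robot and the scene stay as the last step left them, time stands still between calls to the robot, and variables do not carry over. Pictures are saved under pics/ and viewed, at most 10 in all, crops included, and the job is handed in when it is done.

Besides the shell and the picture viewer there is one more tool, called in YAML: its name, and indented under it one key for each argument. jog_arm: Moves the arm, as the interface text tells. Its arguments: {"type":"object","properties":{"moves":{"type":"array","items":{"type":"object","properties":{"fingers":{"type":"number"},"slide":{"type":"array","items":{"type":"number"}},"angular":{"type":"array","items":{"type":"number"}}}}},"squeeze":{"type":"number"}},"required":["moves"]}

```bash
mkdir -p pics
cat > h.py <<'E'
from workcell import *
import numpy as np, cv2
from scipy.spatial.transform import Rotation as R
def ray(p,pt):
    f=p["color"].shape[0]/2/np.tan(np.radians(p["fovy"])/2)
    T=np.array(p["world_from_camera"]); d=T[:3,:3]@np.array([(pt[0]-p["cx"])/f,(pt[1]-p["cy"])/f,1.])
    return T[:3,3],d/np.linalg.norm(d)
def atz(p,pt,z):
    o,d=ray(p,pt); return o+d*(z-o[2])/d[2]
def tri(rs):
    A=sum(np.eye(3)-np.outer(d,d) for o,d in rs); b=sum((np.eye(3)-np.outer(d,d))@o for o,d in rs)
    return np.linalg.solve(A,b)
def save(p,n): cv2.imwrite("pics/"+n,p["color"][:,:,::-1])
def st():
    s=get_state(); q=s["orientation"]; return s,R.from_quat([q[1],q[2],q[3],q[0]]).as_matrix()
E
python3 - <<'E'
from h import *
np.set_printoptions(precision=4,suppress=True)
s,M=st(); print(s["clock"],s["tcp_pos"],s["finger_gap"],s["wrist_force"]);print(M)
P={n:read_camera(n) for n in("side","top")}
for n,p in P.items(): save(p,n+"0.png"); print(n,np.array(p["world_from_camera"])[:3,3],p["fovy"],p["cx"],p["cy"])
Z=dict(comb_grip=.055,comb_tips=.005,comb=.005,trough=0,dock=0,dock_top=.036,dock_mid=.02,vial=0,beaker=0,tape=0)
for t,z in Z.items():
    rs=[]
    for n,p in P.items():
        for d in tip_of(t,p)[:2]: print(t,n,round(d["p"],2),np.round(d["point"],1),atz(p,d["point"],z))
        r=tip_of(t,p)
        if r: rs.append(ray(p,r[0]["point"]))
    if len(rs)==2: print("   tri",tri(rs))
cv2.imwrite("pics/both.png",cv2.resize(np.hstack([P["side"]["color"],P["top"]["color"]])[:,:,::-1],(800,300)))
E
```

```text
0.0 [0.1358 0.5582 0.2414] 0.08539752107683607 [ 0.5218  0.172  -0.3866]
[[-0.9716  0.2365 -0.0007]
 [ 0.2365  0.9716 -0.0017]
 [ 0.0003 -0.0018 -1.    ]]
side [0.0402 1.1637 0.4122] 50.026448579104255 254.06917353648703 188.5289913515398
top [0.2589 0.5052 0.9324] 43.32375865796377 251.25362298574245 189.64481589317052
comb_grip side 0.89 [240.3 210.6] [0.388  0.5846 0.055 ]
comb_grip side 0.7 [259.5 189.5] [0.3999 0.4861 0.055 ]
comb_grip top 0.89 [213.2 200.4] [0.3878 0.5763 0.055 ]
   tri [0.3901 0.5775 0.0508]
comb_tips side 0.85 [241.1 230.7] [0.3934 0.5743 0.005 ]
comb_tips top 0.71 [212.5 203.7] [0.3887 0.5816 0.005 ]
   tri [0.3885 0.5815 0.01  ]
comb side 0.67 [243.3 230.8] [0.3895 0.5726 0.005 ]
comb top 0.59 [215.2 204.3] [0.3875 0.5764 0.005 ]
   tri [0.3872 0.5762 0.0075]
trough side 0.78 [241.9 233.6] [0.3909 0.5758 0.    ]
trough side 0.42 [321.9 196.4] [0.3118 0.3482 0.    ]
trough top 0.6 [217.5 203.7] [0.3893 0.5723 0.    ]
   tri [ 0.3909  0.573  -0.0017]
dock side 0.71 [321.3 211.8] [0.2869 0.4196 0.    ]
dock top 0.68 [299.2 254.1] [0.2916 0.4151 0.    ]
   tri 
[... 171 characters left out ...]
mid side 0.61 [320.4 205.2] [0.2868 0.4289 0.02  ]
dock_mid side 0.37 [321.7 197.9] [0.2964 0.395  0.02  ]
dock_mid top 0.58 [298.3 252.8] [0.2934 0.4187 0.02  ]
dock_mid top 0.34 [214.3 202.3] [0.3893 0.577  0.02  ]
   tri [0.2922 0.4176 0.0137]
vial side 0.87 [208.2 193. ] [0.5522 0.4548 0.    ]
vial top 0.69 [271.9 126. ] [0.546  0.4649 0.    ]
vial top 0.63 [213.7 199.1] [0.3984 0.5798 0.    ]
   tri [0.5443 0.4653 0.0061]
beaker side 0.88 [174.3 228.2] [0.5194 0.6208 0.    ]
beaker top 0.88 [192.4 139. ] [0.5196 0.6235 0.    ]
   tri [0.5185 0.6229 0.0015]
tape side 0.53 [259.6 189.4] [0.4554 0.3812 0.    ]
tape top 0.76 [308.2 171.3] [0.4533 0.3943 0.    ]
   tri [0.4502 0.3945 0.0069]
```

View pics/top0.png

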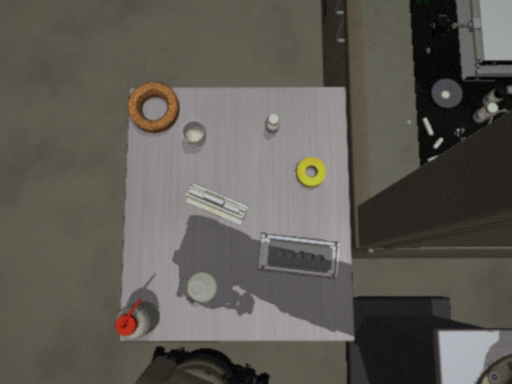

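View pics/side0.png

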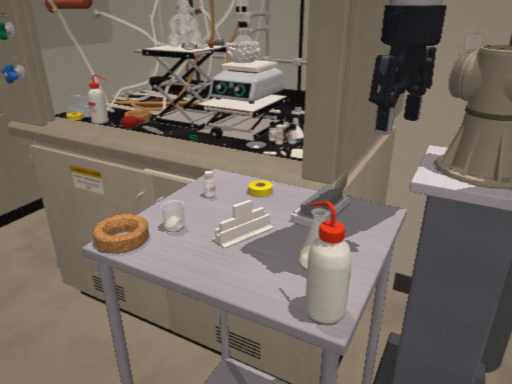

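The top view shows the comb in its trough, running from (187,190) to (247,213), and the stand from (260,243) to (338,263). There is also a flask at (202,288). Next I'll enlarge these crops to get the angles.

Run:
```python
import cv2,numpy as np
a=cv2.imread("pics/top0.png")
c=cv2.resize(a[180:228,178:258],(800,480),interpolation=cv2.INTER_CUBIC)
d=cv2.resize(a[228:282,252:346],None,fx=8,fy=8,interpolation=cv2.INTER_CUBIC)
cv2.imwrite("pics/c.png",c); d=cv2.convertScaleAbs(d,alpha=1.8); cv2.imwrite("pics/d.png",d)
```

```text
(no output)
```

View pics/c.png

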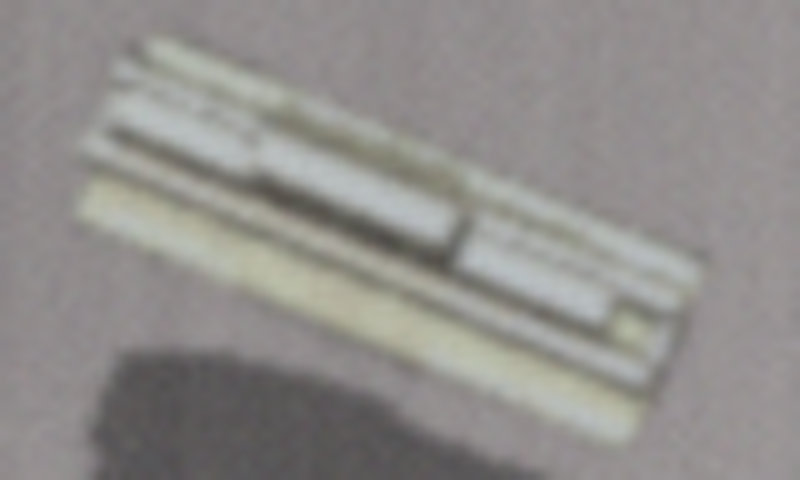

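View pics/d.png

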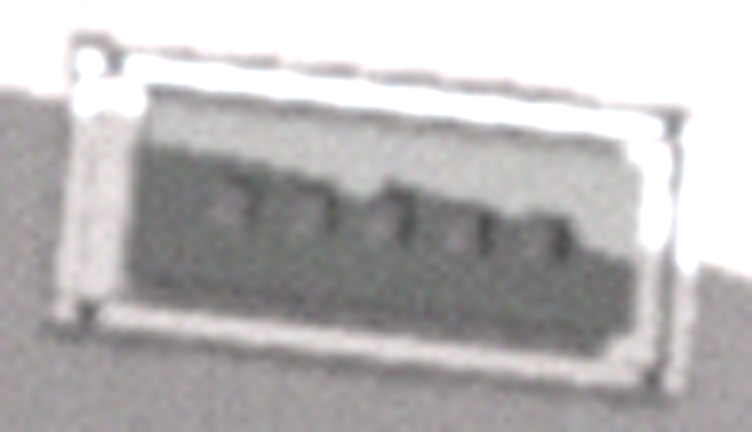

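The comb crop shows the tab from about (260,160) to (455,230). The trough edges run from (150,40) to (705,260) and from (80,215) to (630,440). In the stand crop the outline is about (75,40), (683,112), (680,385), (60,325), and the five slots are visible with the middle one near (392,215). From these I'll compute angles and centres.

Run:
```python
from h import *
np.set_printoptions(precision=4,suppress=True)
p=read_camera("top")
C=lambda x,y:(178+x/10-.45,180+y/10-.45)
D=lambda x,y:(252+x/8-.44,228+y/8-.44)
def seg(n,a,b,z):
    A,B=atz(p,a,z),atz(p,b,z); v=A-B; print(n,"mid",(A+B)[:2]/2,"len",np.linalg.norm(v),"yaw of y axis: ",np.degrees(np.arctan2(v[0],v[1])))
seg("foot top",C(150,40),C(705,260),.0);seg("foot bot",C(80,215),C(630,440),.0)
seg("spine top edge",C(115,85),C(610,310),.043)
seg("tab top",C(262,160),C(455,225),.068);seg("tab bot",C(255,180),C(452,245),.068)
seg("rail top",D(75,40),D(683,112),.018);seg("rail bot",D(60,325),D(680,390),.018)
seg("slots",D(235,200),D(545,237),.036); print(atz(p,D(392,215),.036))
seg("block top",D(148,95),D(640,150),.036);seg("block bot",D(130,285),D(610,350),.036)
s,M=st(); print(np.degrees(np.arctan2(M[0,0],M[1,0])),np.degrees(np.arctan2(M[0,1],M[1,1])))
```

```text
foot top mid [0.4075 0.5672] len 0.1172697506237549 yaw of y axis:  21.92773625324107
foot bot mid [0.3726 0.581 ] len 0.1160241217818385 yaw of y axis:  22.40556444520812
spine top edge mid [0.3917 0.5763] len 0.10185365406963579 yaw of y axis:  24.690559059492454
tab top mid [0.3888 0.5749] len 0.03702052981311325 yaw of y axis:  18.86951010699968
tab bot mid [0.3851 0.5758] len 0.037679273360759866 yaw of y axis:  18.50336621284502
rail top mid [0.3229 0.4168] len 0.1441025128379601 yaw of y axis:  6.8914176883695255
rail bot mid [0.2575 0.4202] len 0.14498888441263233 yaw of y axis:  6.042641722400998
slots mid [0.289  0.4166] len 0.07158341737740401 yaw of y axis:  6.899679594446805
[0.2898 0.4161 0.036 ]
block top mid [0.3109 0.4153] len 0.11399903314920264 yaw of y axis:  6.502362436063629
block bot mid [0.2665 0.4216] len 0.11056801626976734 yaw of y axis:  7.766217136269967
-76.31668884711854 13.68331116456676
```

jog_arm:
  moves:
    - {"slide":[-40,12,0],"angular":[0,0,-7],"fingers":0}
    - {"slide":[-80,25,0],"angular":[0,0,-14],"fingers":0}
    - {"slide":[-120,38,0],"angular":[0,0,-21],"fingers":0}
    - {"slide":[-160,50,0],"angular":[0,0,-28],"fingers":0}
    - {"slide":[-200,62,0],"angular":[0,0,-35],"fingers":0}
    - {"slide":[-242,76,20],"angular":[0,0,-42],"fingers":0}
    - {"slide":[-242,76,40],"angular":[0,0,-49],"fingers":0}
    - {"slide":[-242,76,60],"angular":[0,0,-56],"fingers":0}
    - {"slide":[-242,76,80],"angular":[0,0,-63],"fingers":0}
    - {"slide":[-242,76,100],"angular":[0,0,-70],"fingers":0}

```text
clock: 2.98
tcp_pos: [0.3898, 0.575, 0.1408]
orientation: [-0.0, -0.474, 0.88, -0.0]
wrist_force: [-0.1, 0.5, 0.1]
finger_gap: 0.0852
grip_force: 0.0
```

jog_arm:
  moves:
    - {"slide":[0,0,0],"angular":[0,0,-7],"fingers":0}
    - {"slide":[0,0,0],"angular":[0,0,-11.5],"fingers":0}
    - {"slide":[0,0,0],"angular":[0,0,-11.5],"fingers":0}
    - {"slide":[0,0,0],"angular":[0,0,-11.5],"fingers":0}

```text
clock: 3.32
tcp_pos: [0.3892, 0.5754, 0.1423]
orientation: [0.0, -0.557, 0.831, 0.0]
wrist_force: [0.1, -0.2, -0.4]
finger_gap: 0.0857
grip_force: 0.0
```

Run:
```python
from h import *
np.set_printoptions(precision=4,suppress=True)
s,M=st(); print(s["clock"],s["tcp_pos"],s["finger_gap"],s["wrist_force"],np.array(s["joint_pos"]));print(M)
P={n:read_camera(n) for n in("side","top")}
for t,z in dict(comb_grip=.055,comb_tips=.005,trough=0,dock_top=.036).items():
    rs=[]
    for n,p in P.items():
        r=tip_of(t,p)
        if r: rs.append(ray(p,r[0]["point"])); print(t,n,round(r[0]["p"],2),np.round(r[0]["point"],1),atz(p,r[0]["point"],z))
    if len(rs)==2: print("   tri",tri(rs))
a=cv2.resize(P["side"]["color"][130:270,170:350],None,fx=3.3,fy=3.3); b=cv2.resize(P["top"]["color"][160:240,160:270],None,fx=5,fy=5)
cv2.imwrite("pics/s1.png",a[:,:,::-1])
```

```text
3.3167 [0.3892 0.5754 0.1423] 0.08568063788148175 [ 0.0526 -0.2293 -0.3937] [ 0.8606  0.5873  0.2258  1.2092  0.     -0.3206]
[[-0.3797 -0.9251  0.    ]
 [-0.9251  0.3797  0.0001]
 [-0.0001  0.     -1.    ]]
comb_grip side 0.9 [242.8 211.3] [0.3825 0.5848 0.055 ]
comb_tips side 0.64 [243.9 234.9] [0.3809 0.5852 0.005 ]
trough side 0.77 [241.8 234.8] [0.3888 0.5797 0.    ]
dock_top side 0.92 [322.4 195.3] [0.289  0.4139 0.036 ]
```

View pics/s1.png

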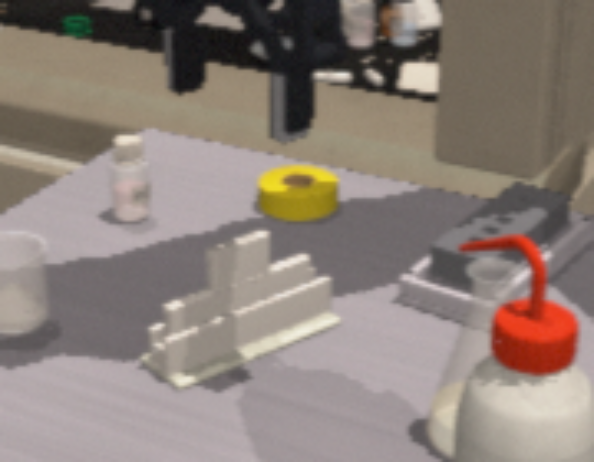

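The gripper is above the comb and aligned with it: the tab is seen edge-on between the fingers at about (255,245) in the crop. Descending now.

jog_arm:
  moves:
    - {"slide":[0,0,35],"fingers":0}
    - {"slide":[0,0,70],"fingers":0.3}
    - {"slide":[0,0,90],"fingers":0.5}
    - {"slide":[0,0,94],"fingers":0.6}
    - {"slide":[0,0,94],"fingers":0.7}
    - {"slide":[0,0,94],"fingers":0.7}
    - {"slide":[0,0,94],"fingers":0.7}
  squeeze: 20

```text
schema error: expected keys fingers, slide, angular
```

Run:
```python
from h import *
p=read_camera("side"); print(get_state()["finger_gap"],get_state()["wrist_force"])
cv2.imwrite("pics/s2.png",cv2.resize(p["color"][150:270,170:310],None,fx=4,fy=4)[:,:,::-1])
```

```text
0.08564741674871786 [-0.96092352  1.32670653  0.22370647]
```

View pics/s2.png

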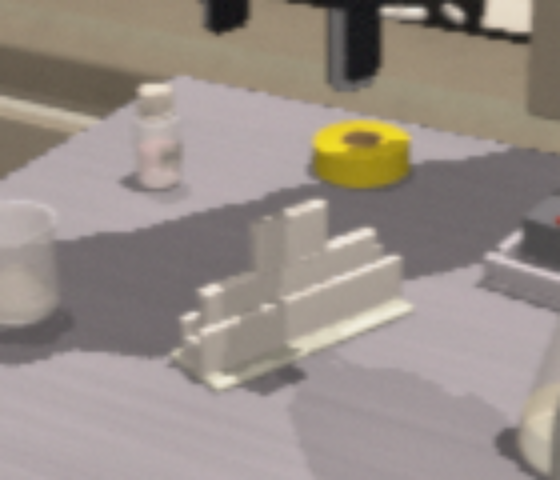

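The move was refused because each row needs all three keys, so nothing has changed since the last view. Sending it again.

jog_arm:
  moves:
    - {"slide":[0,0,35],"angular":[0,0,0],"fingers":0}
    - {"slide":[0,0,70],"angular":[0,0,0],"fingers":0.3}
    - {"slide":[0,0,90],"angular":[0,0,0],"fingers":0.5}
    - {"slide":[0,0,94],"angular":[0,0,0],"fingers":0.6}
    - {"slide":[0,0,94],"angular":[0,0,0],"fingers":0.7}
    - {"slide":[0,0,94],"angular":[0,0,0],"fingers":0.7}
    - {"slide":[0,0,94],"angular":[0,0,0],"fingers":0.7}
  squeeze: 20

```text
clock: 4.45
tcp_pos: [0.3902, 0.5766, 0.0507]
orientation: [0.002, -0.558, 0.83, 0.001]
wrist_force: [-0.1, -0.5, -0.0]
finger_gap: 0.0254
grip_force: 0.0
```

Run:
```python
from h import *
p=read_camera("side"); print(get_state()["finger_gap"],get_state()["wrist_force"])
cv2.imwrite("pics/s3.png",cv2.resize(p["color"][150:270,170:310],None,fx=4,fy=4)[:,:,::-1])
```

```text
0.02558046429319888 [-0.04643178 -0.42822788  0.04037826]
```

View pics/s3.png

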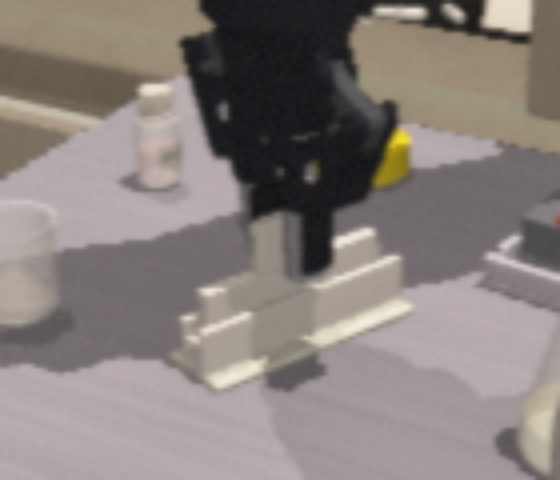

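The near finger at about (310,230) stands beside the tab, which spans columns 250–327, and allowing for the finger's offset toward the camera they are centred. Closing the fingers.

jog_arm:
  moves:
    - {"slide":[0,0,0],"angular":[0,0,0],"fingers":0.8}
    - {"slide":[0,0,0],"angular":[0,0,0],"fingers":0.85}
    - {"slide":[0,0,0],"angular":[0,0,0],"fingers":1}
    - {"slide":[0,0,0],"angular":[0,0,0],"fingers":1}
    - {"slide":[0,0,0],"angular":[0,0,0],"fingers":1}
    - {"slide":[0,0,0],"angular":[0,0,0],"fingers":1}
  squeeze: 20

```text
clock: 5.0
tcp_pos: [0.3896, 0.5759, 0.0496]
orientation: [0.001, -0.558, 0.83, 0.0]
wrist_force: [-0.4, 0.4, 5.8]
finger_gap: 0.0077
grip_force: 25.1
```

jog_arm:
  moves:
    - {"slide":[0,0,0],"angular":[0,0,0],"fingers":1}
    - {"slide":[0,0,0],"angular":[0,0,0],"fingers":1}
    - {"slide":[0,0,-10],"angular":[0,0,0],"fingers":1}
    - {"slide":[0,0,-25],"angular":[0,0,0],"fingers":1}
    - {"slide":[0,0,-45],"angular":[0,0,0],"fingers":1}
    - {"slide":[0,0,-70],"angular":[0,0,0],"fingers":1}
    - {"slide":[0,0,-90],"angular":[0,0,0],"fingers":1}
    - {"slide":[0,0,-100],"angular":[0,0,0],"fingers":1}
    - {"slide":[0,0,-100],"angular":[0,0,0],"fingers":1}
  squeeze: 60

```text
clock: 5.75
tcp_pos: [0.3902, 0.5765, 0.1516]
orientation: [0.002, -0.558, 0.83, 0.001]
wrist_force: [0.1, 0.8, -1.2]
finger_gap: 0.007
grip_force: 59.3
```

jog_arm:
  moves:
    - {"slide":[20,3,0],"angular":[0,0,-2],"fingers":1}
    - {"slide":[45,8,0],"angular":[0,0,-4],"fingers":1}
    - {"slide":[75,13,0],"angular":[0,0,-6],"fingers":1}
    - {"slide":[105,18,0],"angular":[0,0,-9],"fingers":1}
    - {"slide":[135,23,0],"angular":[0,0,-12],"fingers":1}
    - {"slide":[160,28,0],"angular":[0,0,-14],"fingers":1}
    - {"slide":[177,31,0],"angular":[0,0,-15.7],"fingers":1}
    - {"slide":[184,32,0],"angular":[0,0,-15.7],"fingers":1}
    - {"slide":[184,32,0],"angular":[0,0,-15.7],"fingers":1}
    - {"slide":[184,32,0],"angular":[0,0,-15.7],"fingers":1}

```text
clock: 6.58
tcp_pos: [0.2904, 0.4174, 0.148]
orientation: [0.0, -0.666, 0.746, 0.0]
wrist_force: [-0.1, 0.3, -1.1]
finger_gap: 0.0071
grip_force: 59.4
```

Run:
```python
from h import *
np.set_printoptions(precision=4,suppress=True)
s,M=st(); print(s["clock"],s["tcp_pos"],s["finger_gap"],s["wrist_force"]);print(M)
P={n:read_camera(n) for n in("side","top")}
for t in ("comb_grip","comb_tips","dock_top"):
    for n,p in P.items():
        r=tip_of(t,p)
        if r: print(t,n,round(r[0]["p"],2),np.round(r[0]["point"],1),atz(p,r[0]["point"],.036 if t[0]=="d" else s["tcp_pos"][2]+(.0054 if t=="comb_grip" else -.0446)))
p=P["side"]; cv2.imwrite("pics/s4.png",cv2.resize(p["color"][100:250,240:410],None,fx=3.5,fy=3.5)[:,:,::-1])
```

```text
6.5833 [0.2904 0.4174 0.148 ] 0.0071466219270228 [-0.1334  0.2953 -1.0963]
[[-0.1138 -0.9935  0.0003]
 [-0.9935  0.1138  0.0005]
 [-0.0005 -0.0002 -1.    ]]
comb_grip side 0.87 [322.8 142.7] [0.293  0.4221 0.1534]
comb_tips side 0.83 [325.5 165.7] [0.2866 0.4147 0.1034]
dock_top side 0.68 [322.1 197.1] [0.2865 0.4224 0.036 ]
dock_top top 0.86 [299.3 257.1] [0.2849 0.4185 0.036 ]
```

View pics/s4.png

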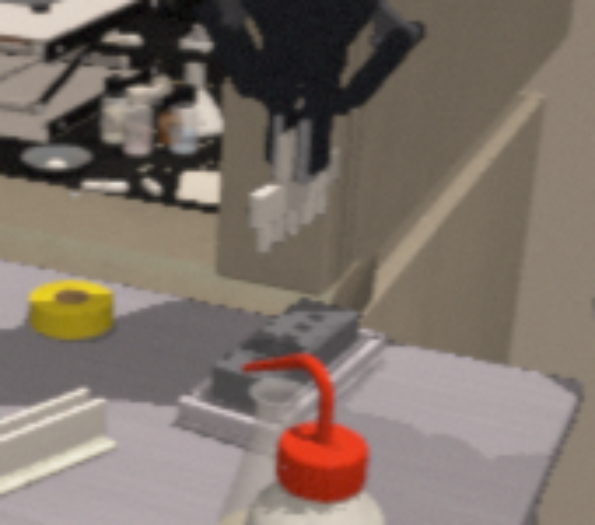

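The comb hangs upright and parallel to the stand, at about (285,215) in the crop. Lowering to just above the block.

jog_arm:
  moves:
    - {"slide":[0,0,20],"angular":[0,0,0],"fingers":1}
    - {"slide":[0,0,40],"angular":[0,0,0],"fingers":1}
    - {"slide":[0,0,55],"angular":[0,0,0],"fingers":1}
    - {"slide":[0,0,62],"angular":[0,0,0],"fingers":1}
    - {"slide":[0,0,62],"angular":[0,0,0],"fingers":1}
    - {"slide":[0,0,62],"angular":[0,0,0],"fingers":1}
    - {"slide":[0,0,62],"angular":[0,0,0],"fingers":1}
    - {"slide":[0,0,62],"angular":[0,0,0],"fingers":1}

```text
clock: 7.65
tcp_pos: [0.2907, 0.4177, 0.0874]
orientation: [0.001, -0.666, 0.746, 0.0]
wrist_force: [0.8, 0.5, -0.5]
finger_gap: 0.0071
grip_force: 59.3
```

jog_arm:
  moves:
    - {"slide":[0,0,2],"angular":[0,0,0],"fingers":1}
    - {"slide":[0,0,4],"angular":[0,0,0],"fingers":1}
    - {"slide":[0,0,6],"angular":[0,0,0],"fingers":1}
    - {"slide":[0,0,7],"angular":[0,0,0],"fingers":1}
    - {"slide":[0,0,7],"angular":[0,0,0],"fingers":1}
    - {"slide":[0,0,7],"angular":[0,0,0],"fingers":1}
    - {"slide":[0,0,7],"angular":[0,0,0],"fingers":1}
    - {"slide":[0,0,7],"angular":[0,0,0],"fingers":1}

```text
clock: 8.32
tcp_pos: [0.29, 0.417, 0.0793]
orientation: [-0.0, -0.666, 0.746, 0.0]
wrist_force: [0.0, 0.3, -0.4]
finger_gap: 0.0069
grip_force: 59.3
```

jog_arm:
  moves:
    - {"slide":[0,0,1],"angular":[0,0,0],"fingers":1}
    - {"slide":[0,0,2],"angular":[0,0,0],"fingers":1}
    - {"slide":[0,0,3],"angular":[0,0,0],"fingers":1}
    - {"slide":[0,0,3],"angular":[0,0,0],"fingers":1}
    - {"slide":[0,0,3],"angular":[0,0,0],"fingers":1}
    - {"slide":[0,0,3],"angular":[0,0,0],"fingers":1}

```text
clock: 8.82
tcp_pos: [0.29, 0.417, 0.0762]
orientation: [-0.0, -0.666, 0.746, 0.0]
wrist_force: [-0.7, 0.6, -0.9]
finger_gap: 0.007
grip_force: 59.4
```

jog_arm:
  moves:
    - {"slide":[0,0,1],"angular":[0,0,0],"fingers":1}
    - {"slide":[0,0,2],"angular":[0,0,0],"fingers":1}
    - {"slide":[0,0,3],"angular":[0,0,0],"fingers":1}
    - {"slide":[0,0,3],"angular":[0,0,0],"fingers":1}
    - {"slide":[0,0,3],"angular":[0,0,0],"fingers":1}
    - {"slide":[0,0,3],"angular":[0,0,0],"fingers":1}

```text
clock: 9.32
tcp_pos: [0.29, 0.417, 0.0732]
orientation: [-0.0, -0.666, 0.746, 0.0]
wrist_force: [-1.7, -0.2, -0.4]
finger_gap: 0.0069
grip_force: 59.4
```

Run:
```python
from h import *
p=read_camera("side"); print(get_state()["tcp_pos"],get_state()["wrist_force"])
cv2.imwrite("pics/s5.png",cv2.resize(p["color"][130:230,270:380],None,fx=5.5,fy=5.5)[:,:,::-1])
```

```text
[0.2899784  0.41698879 0.07326966] [ 0.32000101 -0.07639837 -0.88006134]
```

View pics/s5.png

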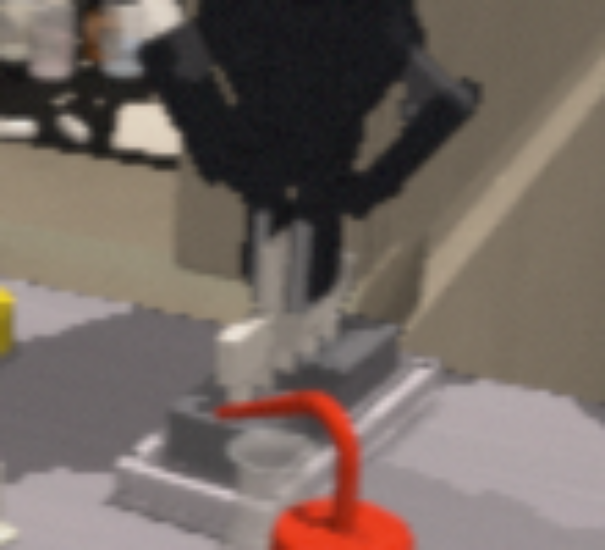

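The teeth are going into the block: the tooth row meets its top face at about (290,370), and there is no upward force. Carrying on down gently.

jog_arm:
  moves:
    - {"slide":[0,0,1],"angular":[0,0,0],"fingers":1}
    - {"slide":[0,0,2],"angular":[0,0,0],"fingers":1}
    - {"slide":[0,0,3],"angular":[0,0,0],"fingers":1}
    - {"slide":[0,0,4],"angular":[0,0,0],"fingers":1}
    - {"slide":[0,0,5],"angular":[0,0,0],"fingers":1}
    - {"slide":[0,0,6],"angular":[0,0,0],"fingers":1}
    - {"slide":[0,0,6],"angular":[0,0,0],"fingers":1}
    - {"slide":[0,0,6],"angular":[0,0,0],"fingers":1}
    - {"slide":[0,0,6],"angular":[0,0,0],"fingers":1}

```text
clock: 10.12
tcp_pos: [0.29, 0.4169, 0.0672]
orientation: [-0.0, -0.666, 0.746, 0.0]
wrist_force: [-0.3, 1.1, -1.3]
finger_gap: 0.0073
grip_force: 59.4
```

jog_arm:
  moves:
    - {"slide":[0,0,1],"angular":[0,0,0],"fingers":1}
    - {"slide":[0,0,2],"angular":[0,0,0],"fingers":1}
    - {"slide":[0,0,3],"angular":[0,0,0],"fingers":1}
    - {"slide":[0,0,3],"angular":[0,0,0],"fingers":1}
    - {"slide":[0,0,3],"angular":[0,0,0],"fingers":1}
    - {"slide":[0,0,3],"angular":[0,0,0],"fingers":1}

```text
clock: 10.62
tcp_pos: [0.29, 0.417, 0.0642]
orientation: [-0.0, -0.666, 0.746, 0.0]
wrist_force: [-1.3, 0.3, -0.6]
finger_gap: 0.0071
grip_force: 59.4
```

jog_arm:
  moves:
    - {"slide":[0,0,1],"angular":[0,0,0],"fingers":1}
    - {"slide":[0,0,2],"angular":[0,0,0],"fingers":1}
    - {"slide":[0,0,2],"angular":[0,0,0],"fingers":1}
    - {"slide":[0,0,2],"angular":[0,0,0],"fingers":1}
    - {"slide":[0,0,2],"angular":[0,0,0],"fingers":1}

```text
clock: 11.03
tcp_pos: [0.29, 0.4171, 0.0624]
orientation: [0.0, -0.666, 0.746, 0.0]
wrist_force: [-1.9, 0.4, 1.2]
finger_gap: 0.0073
grip_force: 59.5
```

jog_arm:
  moves:
    - {"slide":[0,0,1],"angular":[0,0,0],"fingers":1}
    - {"slide":[0,0,1.5],"angular":[0,0,0],"fingers":1}
    - {"slide":[0,0,1.5],"angular":[0,0,0],"fingers":1}
    - {"slide":[0,0,1.5],"angular":[0,0,0],"fingers":1}
    - {"slide":[0,0,1.5],"angular":[0,0,0],"fingers":1}

```text
clock: 11.45
tcp_pos: [0.2901, 0.4171, 0.0609]
orientation: [0.0, -0.666, 0.746, 0.0]
wrist_force: [-1.8, -0.3, 2.7]
finger_gap: 0.0069
grip_force: 59.6
```

Contact came at TCP z of about 62.5 mm, where the seated height was predicted, and the rise in force matches the spring under the block. I'll ease off 1 mm, let go and retreat.

jog_arm:
  moves:
    - {"slide":[0,0,-1],"angular":[0,0,0],"fingers":1}
    - {"slide":[0,0,-1],"angular":[0,0,0],"fingers":1}
    - {"slide":[0,0,-1],"angular":[0,0,0],"fingers":0.85}
    - {"slide":[0,0,-1],"angular":[0,0,0],"fingers":0.75}
    - {"slide":[0,0,-1],"angular":[0,0,0],"fingers":0.65}
    - {"slide":[0,0,-1],"angular":[0,0,0],"fingers":0.6}
    - {"slide":[0,0,-1],"angular":[0,0,0],"fingers":0.5}
    - {"slide":[0,0,-1],"angular":[0,0,0],"fingers":0.5}
  squeeze: 20

```text
clock: 12.12
tcp_pos: [0.2901, 0.417, 0.0618]
orientation: [0.0, -0.666, 0.746, -0.0]
wrist_force: [-0.5, 0.0, 0.2]
finger_gap: 0.0425
grip_force: 0.0
```

jog_arm:
  moves:
    - {"slide":[0,0,-10],"angular":[0,0,0],"fingers":0.5}
    - {"slide":[0,0,-25],"angular":[0,0,0],"fingers":0.5}
    - {"slide":[0,0,-45],"angular":[0,0,0],"fingers":0.5}
    - {"slide":[0,0,-70],"angular":[0,0,0],"fingers":0.5}
    - {"slide":[0,0,-95],"angular":[0,0,0],"fingers":0.5}
    - {"slide":[0,0,-120],"angular":[0,0,0],"fingers":0.5}
    - {"slide":[0,0,-130],"angular":[0,0,0],"fingers":0.5}
    - {"slide":[0,0,-130],"angular":[0,0,0],"fingers":0.5}
    - {"slide":[0,0,-130],"angular":[0,0,0],"fingers":0.5}

```text
clock: 12.87
tcp_pos: [0.2902, 0.4172, 0.192]
orientation: [0.001, -0.666, 0.746, 0.0]
wrist_force: [0.7, 0.2, -0.4]
finger_gap: 0.0425
grip_force: 0.0
```

Run:
```python
from h import *
s=get_state(); print(s["clock"],s["tcp_pos"],s["wrist_force"])
p=read_camera("side")
for t in("comb_grip","comb_tips"):
    r=tip_of(t,p)
    if r: print(t,r[0],atz(p,r[0]["point"],.068 if t[-1]=="p" else .018))
cv2.imwrite("pics/s6.png",cv2.resize(p["color"][130:230,260:380],None,fx=6,fy=6)[:,:,::-1])
```

```text
12.8667 [0.29021079 0.41717625 0.19199384] [ 0.71041377  0.20092996 -0.36621423]
comb_grip {'point': [319.9, 183.6], 'p': 0.68} [0.29129211 0.42806141 0.068     ]
comb_tips {'point': [321.5, 202.5], 'p': 0.68} [0.29038143 0.41222965 0.018     ]
```

View pics/s6.png

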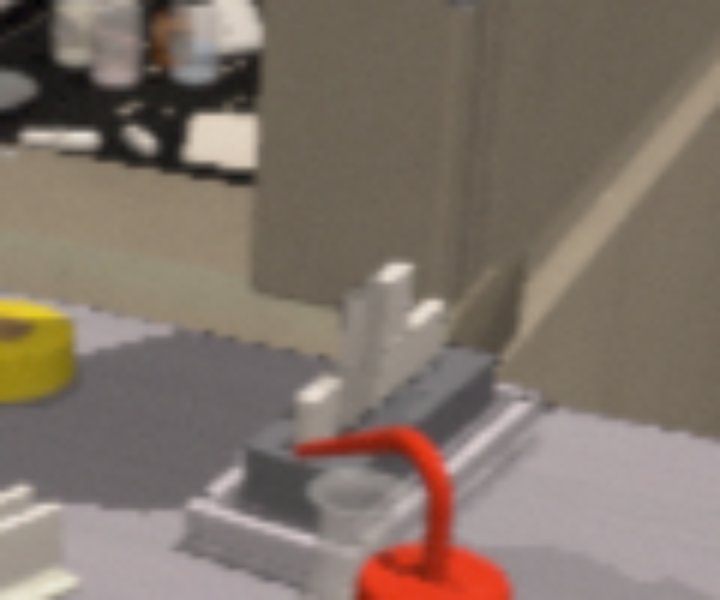

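The comb stands upright in the block from (320,400) to (440,320), with its shoulders on the top face and no teeth showing. The gripper is well clear. Handing in.

```bash
python3 -c "
from workcell import *
print(hand_in())"
```

```text
the job is handed in; nothing more can be done
None
```

The comb is in the drying stand with its teeth in the slots and its shoulders on the block, and the gripper has let go and is clear. The teeth went in on the first descent, so no sliding search was needed; the highest upward wrist force read at the stand was about 3 N, and the job was handed in at about 13 s.

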